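Index the vial carousel to the next notch

TASK

Bring the next vial under the reader: with closed fingertips press the spring plunger down in its round thumb well at the edge of the vial table, keep it pressed while you push the table clockwise (seen from above) towards the next notch of the ring, then let go so that the plunger springs fully up in that very next notch and the table is locked there. Do not go past that notch, leave the vials in their sockets, pick nothing up, and do not disturb the other things on the bench.

Things in the scene. Friction and masses are not known exactly. Their poses are not given: they have to be found in the camera images.
- carousel (a joint): Angle of the round aluminium vial table (166 mm across, top 62 mm above the bench) about its upright axis, rad. Starts at about 0, locked in a notch, and grows CLOCKWISE seen from above. The ring below has six notches 60 degrees apart: the next one clockwise is at 1.047. Play in a notch: about 0.01. It turns easily (about 0.5 N at the well) and stays where it is left.
- plunger (a joint): How far the plunger is pressed, m: 0 fully up (locked in a notch), 0.015 fully down (end stop). The table is free only when pressed more than about 0.011. The spring takes 4.5 N to start, 8 N fully down. Let go within about 0.025 rad of a notch it centres itself and springs up to 0; let go between notches it stays near 0.010 until the table is turned to one.
- plunger_cap (a point): Centre of the top of the plunger's cap, a flat steel disc 46 mm across inside the thumb well: a grey collar on the table's edge, 56 mm inside, 64 mm outside, rim 82 mm above the bench. The cap's top is 74 mm above the bench when up, 59 mm when fully down, and 125 mm from the table's axis. It moves round with the table. A fingertip on the cap pushes the collar wall; the cap also drags by friction.
- table_axis (a point): Point on the upright axis of the vial table, at the top of its black hub (32 mm across), 84 mm above the bench. The table's position and the place of the thumb well round it differ from start to start.
- reader_spot (a point): The point under the reader's small black lens where the middle of a vial comes: 55 mm from the table's axis, 83 mm above the bench. The reader is a fixed white post 150 mm from the axis, 157 mm high, with an arm over the vials (lens 124 mm above the bench), away from the thumb well.
- indexer: The fixed base of the unit with the reader and the notched steel ring (216 mm across, 41 to 50 mm above the bench). Origin on the table's axis at the bench surface, z up. In this frame the reader is at +60 degrees from x, the thumb well starts at 210 degrees and ends at 150 degrees.
- vial_a_mid (a point): Middle (half-way up) of a capped amber vial, 22 mm across and 42 mm high, loose in one of the table's six white sockets (14 mm high, 55 mm from the axis), top 104 mm above the bench; under the reader at the start.
- vial_a: The same vial; origin at the centre of its underside, z up along it.
- vial_b_mid (a point): Middle (half-way up) of a capped amber vial, 22 mm across and 42 mm high, loose in one of the table's six white sockets (14 mm high, 55 mm from the axis), top 104 mm above the bench; one socket anticlockwise of it: the next vial, which must come under the reader.
- vial_b: The same vial; origin at the centre of its underside, z up along it.
- vial_c_mid (a point): Middle (half-way up) of a capped amber vial, 22 mm across and 42 mm high, loose in one of the table's six white sockets (14 mm high, 55 mm from the axis), top 104 mm above the bench; one socket clockwise of vial_a.
- vial_c: The same vial; origin at the centre of its underside, z up along it.
- vial_d_mid (a point): Middle (half-way up) of a capped amber vial, 22 mm across and 42 mm high, loose in one of the table's six white sockets (14 mm high, 55 mm from the axis), top 104 mm above the bench; two sockets clockwise of vial_a.
- vial_d: The same vial; origin at the centre of its underside, z up along it.
- beaker: Glass beaker, 66 mm across, 80 mm high, close beside the unit; a bystander to be left alone. Origin at the centre of its underside.
- rack: Red tube rack block, 196 x 104 x 50 mm; a bystander to be left alone. Origin at the centre of its underside.
- bottle: Amber bottle, 66 mm across, 140 mm high; a bystander to be left alone. Origin at the centre of its underside.
- jar: White jar, 60 mm across, 70 mm high; a bystander to be left alone. Origin at the centre of its underside.
- dish: Flat glass dish, 90 mm across, 16 mm high, near the robot; a bystander to be left alone. Origin at the centre of its underside.
- spatula: Small steel spatula, 170 mm long, lying flat near the robot; a bystander to be left alone. Origin at the centre of its underside.
There are look-alikes about, which are no part of the job. What is shaped like the vial_d but blue or purple is not meant.

How it is judged:
By the outcome, as a careful person would: the job done as asked, in the order asked, and still so for the second after the job is handed in, with the robot touching nothing.
It also fails if it takes over 38 s, if anything falls off the work surface, if the arm or the gripper's body presses on something with over 40 N, if the wrist force passes 120 N, or if a joint passes its speed limit or range.

ROBOT

A 6-joint arm with a two-finger parallel gripper is mounted at the origin on the work surface. World frame = base frame: x ahead of the robot, y to its left, z up, the work surface at z = 0. Lengths are in m, angles in rad, forces in N, time in s.
With the tool pointing down it reaches from about 0.35 to 0.85 m from the base axis. Payload 8.1 kg.
Tool frame: the origin (TCP) lies on the centre line of the jaws, within the pads' length; the fingertips stand 14 mm ahead of it and the grasp point (between the pads) lies 5 mm behind it (manip.nose_length is the distance from the TCP to the fingertips, in m); z points along the fingers, y is the line along which they close (so a half turn about z gives the same grasp; the last joint's range is limited). The gripper opens to 93 mm and grips with 3 to 60 N. Pads are 15 mm wide; open, the fingers measure 128 mm over their backs; the gripper's body (75 mm by 188 mm) begins 65 mm behind the grasp point.
Start: joints at [-1.272, 0.13, 1.488, -0, 1.523, -0.085], TCP at [0.225, -0.556, 0.233] pointing down, gripper open.
Joint ranges: [-2.96, 2.96], [-0.89, 2.26], [0.02, 2.5], [-1.34, 4.48], [0, 2.73], [-2.66, 2.66]. Speed limits (rad/s): [2.39, 2.39, 2.79, 3.14, 3.14, 3.14].

INTERFACE

Orientations are given as a unit quaternion [w, x, y, z].
In Python, from bench import manip, imaging gives the robot as it stands.
- The arm moves only by the tool carry_out, never from a script. Its argument "increments" is a list of rows, each a list of 7 numbers: the shift along the tool's x, y, z in units of 500 mm (1.0 is 500 mm), then the turn, a rotation vector about the tool's x, y, z in units of 0.5 rad (1.0 is 0.5 rad), then the opening, from 0 (shut) to 1 (fully open). A call has 1 to 5 rows; each row shifts and turns the commanded pose from where the row before left it, along the tool's axes as they then stand; what a row does not reach is not made up. A row lasts 1/10 s, in which the tool goes at most 50 mm and 8.59 degrees, less where a joint would pass 70% of its speed; a pose out of reach is approached as far as the arm can. A call with a number of a shift or a turn outside -1 to 1 is refused whole. A call with a gripper value outside its range is refused whole. The fingers move at their own pace and stop on an object; "grip_force" is the grip in N (left out, the last holds). Time passes only in rows, so rows that do not move let the fingers close. It gives the time, the measured TCP pose, the force, the opening and the grip force at its end, in the units of the state.
- manip.read_state(): the state, without advancing time (a new reading comes with each control period).
- imaging.capture(name): name is "scene" or "side" or "wrist"; returns a dict with "frame" (384x512x3 uint8, red, green, blue), "K" (3x3 intrinsics, pixels), "k1" (the pictures are not rectified: a ray, as slopes to the right and down, at radius r is drawn at 1 + k1 r^2 times it, then the intrinsics apply), "position" and "attitude" of the camera in the world; the wrist camera has in their place "tool_from_camera" (4x4, takes a point from camera to tool coordinates, whose origin is the TCP and whose axes are the flange's). Camera axes: x right, y up, looking along -z (the intrinsics and any distortion apply to the point x, -y, -z); pixel columns grow to the right and rows downward; lengths in m; the calibration is good to about 2 mm. A picture is of the moment at which its call begins: read the wrist's pose just before it. There is no depth.
- manip.hand_in(): hands the job in; it is judged then, once.
The state is a dict: "t": time; "qpos": joint angles; "joint_velocities": joint speeds; "effort": joint torques, N m; "ee_pos": TCP position; "eef_rot": TCP orientation; "wrist_force": force on the tool from outside, world axes, zero at the start; "wrist_torque": the same for the moment, N m; "finger_gap": opening from 0.0 (shut) to 1.0 (fully open); "grasp_force": force on a finger pad.
Only numpy, scipy, OpenCV 4.12 (cv2) and the standard library are available. Lean on these libraries where they do the work, as an engineer would, in place of code of your own. Each camera call takes 0.05 s, during which the arm holds its last target. There are 200 camera calls.

## Working session

There is one attempt and no reset: what is moved stays moved. The work goes in short steps, Python scripts to look and compute and a tool call to move; the robot and the scene stay as the last step left them, time stands still between calls to the robot, and variables do not carry over. Pictures are saved under pics/ and viewed, at most 10 in all, crops included, and the job is handed in when it is done.

Besides the shell and the picture viewer there is one more tool, called after "Emit:" as name(argument=value, ...) on one line, values as JSON. carry_out: Moves the arm, as the interface text tells. Its arguments: {"type":"object","properties":{"increments":{"type":"array","items":{"type":"array","items":{"type":"number","minimum":-1,"maximum":1}}},"grip_force":{"type":"number"}},"required":["increments"]}

```bash
mkdir -p pics; cat > h.py <<'E'
import numpy as np, cv2
from scipy.spatial.transform import Rotation as R
from bench import manip, imaging
def rot(a):
    a=np.array(a,float)
    return a if a.shape==(3,3) else R.from_quat(a[[1,2,3,0]]).as_matrix()
def cam(n):
    s=manip.read_state(); c=imaging.capture(n)
    if n=="wrist":
        T=np.array(c["tool_from_camera"]); Rt=rot(s["eef_rot"])
        c["P"]=Rt@T[:3,3]+s["ee_pos"]; c["A"]=Rt@T[:3,:3]
    else: c["P"]=np.array(c["position"]); c["A"]=rot(c["attitude"])
    return c
def ray(c,u,v):
    K=np.array(c["K"]); x=(u-K[0,2])/K[0,0]; y=(v-K[1,2])/K[1,1]
    k=c["k1"]; a,b=x,y
    for _ in range(20):
        f=1+k*(a*a+b*b); a,b=x/f,y/f
    return c["A"]@np.array([a,-b,-1.])
def plane(c,u,v,z):
    d=ray(c,u,v); return c["P"]+d*(z-c["P"][2])/d[2]
def pix(c,p):
    q=c["A"].T@(np.array(p)-c["P"]); a,b=q[0]/-q[2],-q[1]/-q[2]; f=1+c["k1"]*(a*a+b*b)
    K=np.array(c["K"]); return K[0,0]*a*f+K[0,2],K[1,1]*b*f+K[1,2]
E
python3 - <<'E'
from h import *
fs=[]
for n in("scene","side","wrist"):
    c=cam(n); fs.append(c["frame"]); print(n,c["P"].round(3),c["A"][:,2].round(2),np.array(c["K"])[0,0],c["k1"])
cv2.imwrite("pics/scene.png",cv2.resize(fs[0][:,:,::-1],(800,600),interpolation=cv2.INTER_CUBIC))
cv2.imwrite("pics/sw.png",cv2.resize(np.hstack(fs[1:])[:,:,::-1],(800,300),interpolation=cv2.INTER_AREA))
print(manip.read_state())
E
```

```text
scene [1.091 0.511 0.704] [0.55 0.55 0.64] 359.1335792453896 -0.00910873897286807
side [-0.298  0.798  1.131] [-0.55  0.52  0.65] 495.0764083629112 -0.028436095921064924
wrist [ 0.293 -0.528  0.383] [0.24 0.1  0.96] 296.54291001446603 -0.06632754634370541
{'t': 0.15, 'qpos': array([-1.27238842e+00,  1.31000955e-01,  1.48903397e+00, -3.39655010e-06,
        1.52297350e+00, -8.53594529e-02]), 'joint_velocities': array([ 8.80832358e-04, -2.23614859e-03, -2.70737199e-03, -4.70084496e-05,
        8.37467994e-04,  2.19965003e-03]), 'effort': array([ 1.37729588e-03, -5.60478973e+01, -4.92332983e+01,  7.69155705e-02,
        3.06147966e-02, -7.05996968e-05]), 'ee_pos': array([ 0.22457014, -0.55594324,  0.23181781]), 'eef_rot': array([-7.03692552e-04,  9.81646482e-01,  1.90708374e-01, -7.69510791e-05]), 'wrist_force': array([-0.70164517,  0.03901338, -0.97228402]), 'wrist_torque': array([0.03625191, 0.02840478, 0.03899248]), 'grasp_force': 0.0, 'finger_gap': 0.9963307773147041}
```

View pics/scene.png

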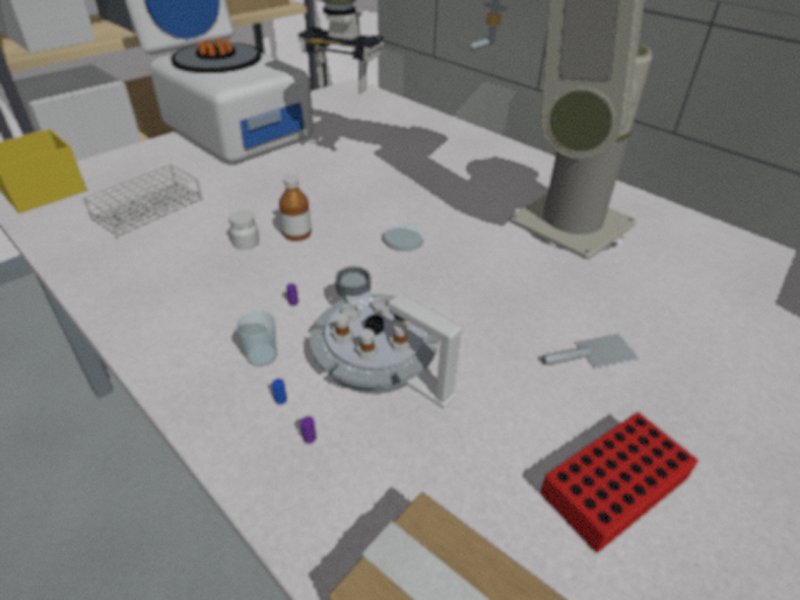

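View pics/sw.png

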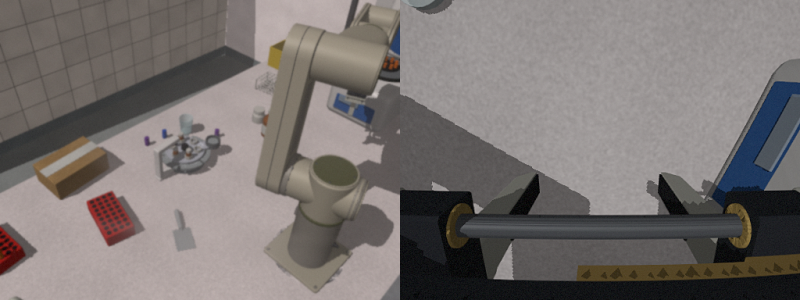

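The scene view shows the vial unit at about (375,340), with the black hub at (375,322) and the reader post at (445,370). The grey collar is at (353,278). Lookalikes for the well are the glass beaker (257,335), the flat dish (403,238) and the jar (243,230). The blue and purple vials at (279,391), (308,430) and (292,294) are decoys. The side view agrees, with the collar at (213,141). I'll measure and check with a crop.

```bash
python3 - <<'E'
from h import *
c=cam("scene"); s=512/800
hub=plane(c,375*s,320*s,.084); well=plane(c,353*s,274*s,.082); bk=plane(c,260*s,358*s,0.0)
d=well-hub
print(hub.round(3),well.round(3),np.hypot(*d[:2]),np.degrees(np.arctan2(d[1],d[0])),bk.round(3))
o=c["frame"][150:280,130:310,::-1]
cs=cam("side"); u,v=pix(cs,hub); u,v=int(u),int(v); print(u,v)
o2=cs["frame"][v-65:v+65,u-90:u+90,::-1]
cv2.imwrite("pics/crop.png",np.hstack([cv2.resize(i,(400,289),interpolation=cv2.INTER_CUBIC) for i in(o,o2)]))
E
```

```text
[0.633 0.005 0.084] [ 0.576 -0.116  0.082] 0.1328788906602304 -115.04374854461338 [ 0.781 -0.128  0.   ]
235 185
```

View pics/crop.png

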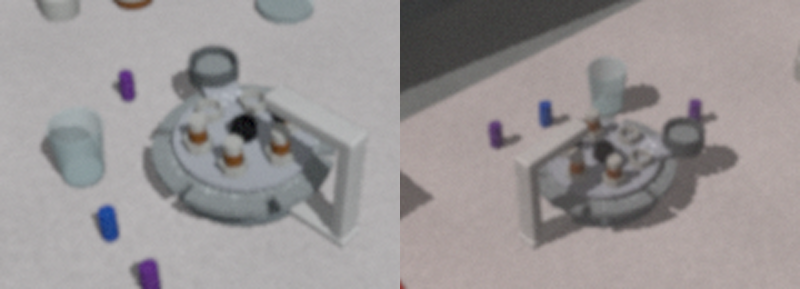

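The crop confirms it: the collar is joined to the table's rim in both views, and the beaker stands free. Next I move above it with the fingers closing.

Emit:
carry_out(increments=[[0.07, -0.039, 0, 0, 0, 0, 0], [0.07, -0.039, 0, 0, 0, 0, 0], [0.07, -0.039, 0, 0, 0, 0, 0], [0.07, -0.039, 0, 0, 0, 0, 0], [0.07, -0.039, 0, 0, 0, 0, 0]], grip_force=20)

```text
t: 0.75
ee_pos: [0.3511, -0.3991, 0.2326]
eef_rot: [0.0, 0.982, 0.191, 0.0]
wrist_force: [-0.3, -0.6, 0.2]
finger_gap: 0.617
grasp_force: 0.0
```

Emit:
carry_out(increments=[[0.07, -0.039, 0, 0, 0, 0, 0], [0.07, -0.039, 0, 0, 0, 0, 0], [0.07, -0.039, 0, 0, 0, 0, 0], [0.07, -0.039, 0, 0, 0, 0, 0], [0.07, -0.039, 0, 0, 0, 0, 0]])

```text
t: 1.25
ee_pos: [0.477, -0.243, 0.2326]
eef_rot: [0.0, 0.982, 0.191, 0.0]
wrist_force: [-0.2, -0.2, -0.6]
finger_gap: 0.19
grasp_force: 0.0
```

Emit:
carry_out(increments=[[0.07, -0.039, 0, 0, 0, 0, 0], [0.07, -0.039, 0, 0, 0, 0, 0], [0.07, -0.039, 0, 0, 0, 0, 0], [0.05, -0.03, 0, 0, 0, 0, 0], [0, 0, 0, 0, 0, 0, 0]])

```text
t: 1.75
ee_pos: [0.5707, -0.1245, 0.2323]
eef_rot: [-0.001, 0.981, 0.193, 0.0]
wrist_force: [-1.0, -0.4, -0.1]
finger_gap: 0.002
grasp_force: 0.0
```

```bash
python3 - <<'E'
from h import *
c=cam("wrist"); s=manip.read_state(); print(s["t"],s["ee_pos"].round(4),s["eef_rot"].round(3),s["finger_gap"],s["wrist_force"].round(2))
cv2.imwrite("pics/w1.png",cv2.resize(c["frame"][:,:,::-1],(800,600),interpolation=cv2.INTER_CUBIC))
print(np.array(pix(c,[.633,.005,.084]))*1.5625,np.array(pix(c,[.576,-.116,.082]))*1.5625,np.array(pix(c,s["ee_pos"]-[0,0,.014]))*1.5625)
E
```

```text
1.8 [ 0.5698 -0.1261  0.2322] [-0.     0.981  0.192 -0.   ] 0.0049532995542468095 [-0.68 -0.91 -0.37]
[241.74160026 119.80724701] [389.0155842  274.69431942] [401.28604195 373.93407953]
```

View pics/w1.png

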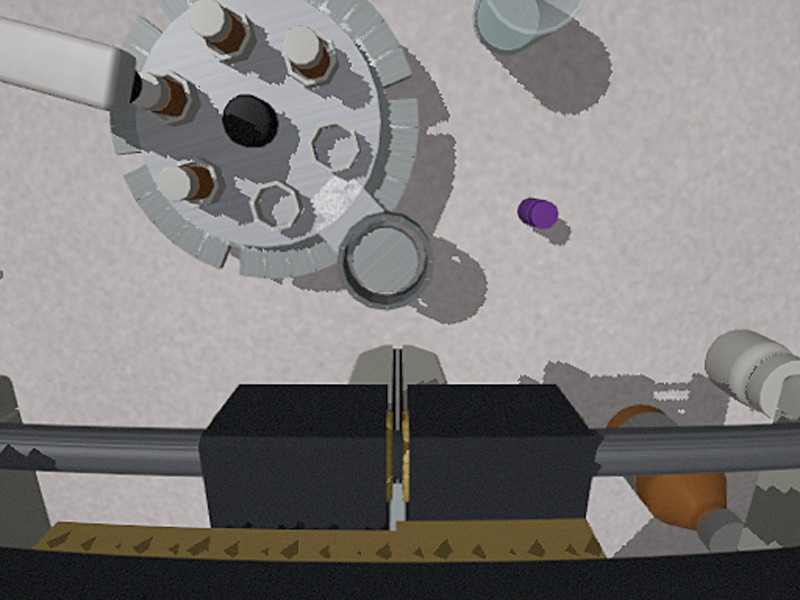

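The wrist view shows the hub at (250,121), the well rim centred at (386,260), the purple decoy at (538,213) and the bottle around (660,470). The bottle is close to the hand's side, so I'm checking clearance.

```bash
python3 - <<'E'
from h import *
c=cam("wrist"); s=512/800
hub=plane(c,250*s,121*s,.084); well=plane(c,386.5*s,260*s,.082); d=well-hub
print("wrist",hub.round(4),well.round(4),np.hypot(*d[:2]),np.degrees(np.arctan2(d[1],d[0])))
print("capw",plane(c,385*s,260*s,.074).round(4))
b=cam("scene")
print("bottle", plane(b,297*s,232*s,0).round(3),plane(b,291*s,181*s,.14).round(3),"w top",plane(c,725*s,530*s,.14).round(3))
print("jar",plane(b,244*s,215*s,.07).round(3))
E
```

```text
wrist [ 0.6332 -0.002   0.084 ] [ 0.5835 -0.1125  0.082 ] 0.1212410886685145 -114.19638436457217
capw [ 0.5817 -0.112   0.074 ]
bottle [ 0.499 -0.403  0.   ] [ 0.511 -0.385  0.14 ] w top [ 0.51  -0.389  0.14 ]
jar [ 0.601 -0.441  0.07 ]
```

Emit:
carry_out(increments=[[0.033, -0.016, 0, 0, 0, 0, 0], [0, 0, 0.08, 0, 0, 0, 0], [0, 0, 0.08, 0, 0, 0, 0], [0, 0, 0.08, 0, 0, 0, 0], [0, 0, 0, 0, 0, 0, 0]])

```text
t: 2.4
ee_pos: [0.577, -0.1131, 0.1059]
eef_rot: [-0.003, 0.982, 0.19, -0.005]
wrist_force: [-1.3, 0.4, 0.3]
finger_gap: 0.005
grasp_force: 0.0
```

```bash
python3 - <<'E'
from h import *
c=cam("wrist"); s=manip.read_state(); print(s["t"],s["ee_pos"].round(4),s["wrist_force"].round(2))
cv2.imwrite("pics/w2.png",cv2.resize(c["frame"][:,:,::-1],(800,600),interpolation=cv2.INTER_CUBIC))
print(np.array(pix(c,s["ee_pos"]-[0,0,.014]))*1.5625,np.array(pix(c,[*s["ee_pos"][:2],.082]))*1.5625)
E
```

```text
2.45 [ 0.579  -0.1137  0.1098] [-0.19  0.1   1.07]
[401.95734663 370.22642336] [401.81878719 356.01144703]
```

View pics/w2.png

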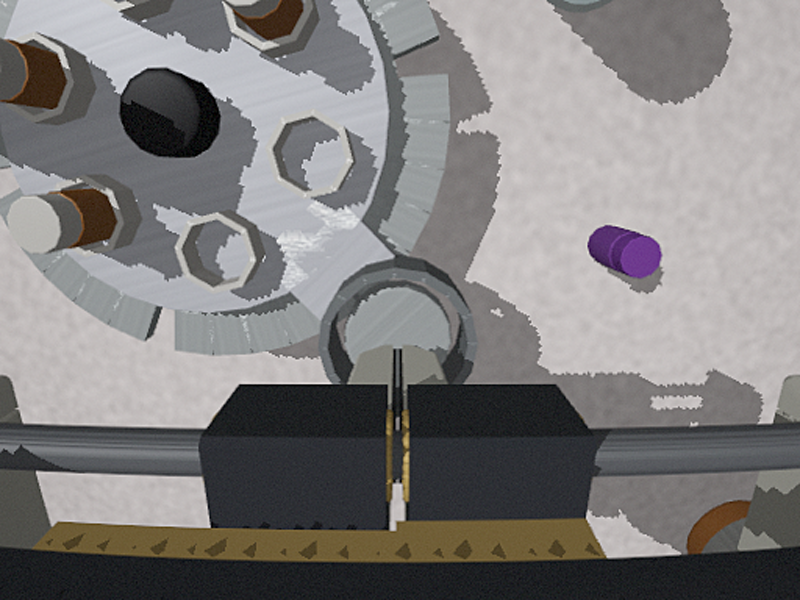

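The wrist view shows the collar spanning columns 320–476, top row 256, so its centre is about (398,333). The fingertips are just short of it, at row 350.

```bash
python3 - <<'E'
from h import *
c=cam("wrist"); s=manip.read_state(); k=.64
w=plane(c,398*k,333*k,.082); Rt=rot(s["eef_rot"])
print(s["ee_pos"].round(4),w.round(4),(Rt.T@(w-s["ee_pos"])).round(4),plane(c,172*k,105*k,.084).round(4))
E
```

```text
[ 0.5812 -0.1143  0.1128] [ 0.5885 -0.1097  0.082 ] [ 0.0086 -0.0015  0.0308] [ 6.399e-01 -1.000e-04  8.400e-02]
```

Emit:
carry_out(increments=[[0.006, 0, 0.01, 0, 0, 0, 0], [0, 0, 0.015, 0, 0, 0, 0], [0, 0, 0.015, 0, 0, 0, 0], [0, 0, 0.01, 0, 0, 0, 0], [0, 0, 0, 0, 0, 0, 0]])

```text
t: 3.0
ee_pos: [0.5842, -0.1128, 0.0872]
eef_rot: [-0.0, 0.982, 0.191, -0.0]
wrist_force: [-0.5, 0.7, 4.3]
finger_gap: 0.007
grasp_force: 2.0
```

Emit:
carry_out(increments=[[0, 0, 0, 0, 0, 0, 0], [0, 0, 0, 0, 0, 0, 0]])

```text
t: 3.2
ee_pos: [0.5847, -0.1131, 0.0883]
eef_rot: [0.0, 0.982, 0.191, 0.0]
wrist_force: [0.1, 0.3, 4.5]
finger_gap: 0.004
grasp_force: 1.9
```

Emit:
carry_out(increments=[[0, 0, 0.01, 0, 0, 0, 0], [0, 0, 0.01, 0, 0, 0, 0], [0, 0, 0.008, 0, 0, 0, 0], [0, 0, 0, 0, 0, 0, 0], [0, 0, 0, 0, 0, 0, 0]])

```text
t: 3.7
ee_pos: [0.5851, -0.1132, 0.0747]
eef_rot: [0.0, 0.982, 0.191, 0.001]
wrist_force: [-0.6, -0.2, 6.6]
finger_gap: 0.006
grasp_force: 3.6
```

```bash
python3 - <<'E'
from h import *
s=manip.read_state(); Rt=rot(s["eef_rot"]); p=s["ee_pos"]; A=np.array([.6345,.001,p[2]])
d=p-A; print(p.round(4),np.degrees(np.arctan2(d[1],d[0])),np.hypot(*d[:2]))
q=p
for k in range(1,13):
    n=A+R.from_euler('z',-5*k,degrees=True).apply(d); print(k*5,((Rt.T@(n-q))/.5).round(4),n.round(4)); q=n
E
```

```text
[ 0.5851 -0.1132  0.0747] -113.38147655374951 0.12443734207788867
5 [-0.0146 -0.0161 -0.    ] [ 0.5753 -0.1085  0.0747]
10 [-0.0131 -0.0173 -0.    ] [ 0.566  -0.1029  0.0747]
15 [-0.0115 -0.0184 -0.    ] [ 0.5572 -0.0965  0.0747]
20 [-0.0099 -0.0193 -0.    ] [ 0.549  -0.0894  0.0747]
25 [-0.0082 -0.0201 -0.    ] [ 0.5415 -0.0816  0.0747]
30 [-0.0064 -0.0207 -0.    ] [ 0.5346 -0.0732  0.0747]
35 [-0.0046 -0.0212 -0.    ] [ 0.5285 -0.0642  0.0747]
40 [-0.0027 -0.0215 -0.    ] [ 0.5233 -0.0548  0.0747]
45 [-0.0008 -0.0217 -0.    ] [ 0.5188 -0.0448  0.0747]
50 [ 0.0011 -0.0217 -0.    ] [ 0.5153 -0.0346  0.0747]
55 [ 0.003  -0.0215 -0.    ] [ 0.5126 -0.0241  0.0747]
60 [ 0.0048 -0.0212 -0.    ] [ 0.5109 -0.0133  0.0747]
```

Emit:
carry_out(increments=[[-0.007, -0.008, 0, 0, 0, 0, 0], [-0.007, -0.008, 0, 0, 0, 0, 0], [-0.013, -0.017, 0, 0, 0, 0, 0], [-0.012, -0.018, 0, 0, 0, 0, 0], [0, 0, 0, 0, 0, 0, 0]])

```text
t: 4.2
ee_pos: [0.5567, -0.0963, 0.0746]
eef_rot: [0.0, 0.982, 0.191, 0.001]
wrist_force: [-0.6, -0.2, 7.7]
finger_gap: 0.003
grasp_force: 3.6
```

Emit:
carry_out(increments=[[-0.01, -0.019, 0, 0, 0, 0, 0], [-0.008, -0.02, 0, 0, 0, 0, 0], [-0.006, -0.021, 0, 0, 0, 0, 0], [-0.005, -0.021, 0, 0, 0, 0, 0], [0, 0, 0, 0, 0, 0, 0]])

```text
t: 4.7
ee_pos: [0.5284, -0.0638, 0.0747]
eef_rot: [0.0, 0.982, 0.191, 0.001]
wrist_force: [-1.8, -0.8, 7.4]
finger_gap: 0.004
grasp_force: 3.6
```

```bash
python3 - <<'E'
from h import *
c=cam("scene"); s=manip.read_state(); print(s["t"],s["ee_pos"].round(4),s["wrist_force"].round(2))
w=cam("wrist")
o=c["frame"][150:280,150:310,::-1]
cv2.imwrite("pics/m1.png",np.hstack([cv2.resize(o,(400,325),interpolation=cv2.INTER_CUBIC),cv2.resize(w["frame"][:,:,::-1],(400,325),interpolation=cv2.INTER_AREA)]))
E
```

```text
4.75 [ 0.5286 -0.0642  0.0747] [-0.54  0.04  6.79]
```

View pics/m1.png

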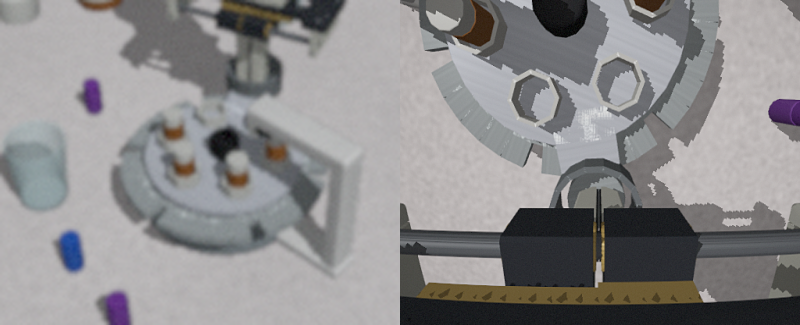

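The left crop shows the collar turned with the fingertip, with vials a–d still in their sockets. The right crop shows the closed fingertips inside the well and the collar following without lag. Next is 20° more, to about 55°, then a measurement.

Emit:
carry_out(increments=[[-0.003, -0.021, 0, 0, 0, 0, 0], [-0.001, -0.022, 0, 0, 0, 0, 0], [0.001, -0.022, 0, 0, 0, 0, 0], [0.003, -0.021, 0, 0, 0, 0, 0], [0, 0, 0, 0, 0, 0, 0]])

```text
t: 5.3
ee_pos: [0.5126, -0.0237, 0.0747]
eef_rot: [0.0, 0.982, 0.191, 0.001]
wrist_force: [-1.5, 0.2, 7.2]
finger_gap: 0.003
grasp_force: 3.6
```

Emit:
carry_out(increments=[[0, 0, 0, 0, 0, 0, 0], [0, 0, 0, 0, 0, 0, 0]])

```text
t: 5.5
ee_pos: [0.5128, -0.0245, 0.0747]
eef_rot: [0.0, 0.982, 0.191, 0.001]
wrist_force: [-1.1, 0.4, 6.9]
finger_gap: 0.005
grasp_force: 3.6
```

```bash
python3 - <<'E'
from h import *
s=manip.read_state(); print(s["t"],s["ee_pos"].round(4),s["wrist_force"].round(2))
w=cam("wrist"); np.save("w3.npy",w,allow_pickle=True)
cv2.imwrite("pics/w3.png",cv2.resize(w["frame"][:,:,::-1],(800,600),interpolation=cv2.INTER_CUBIC))
E
```

```text
5.5 [ 0.5128 -0.0245  0.0747] [-1.08  0.43  6.93]
```

View pics/w3.png

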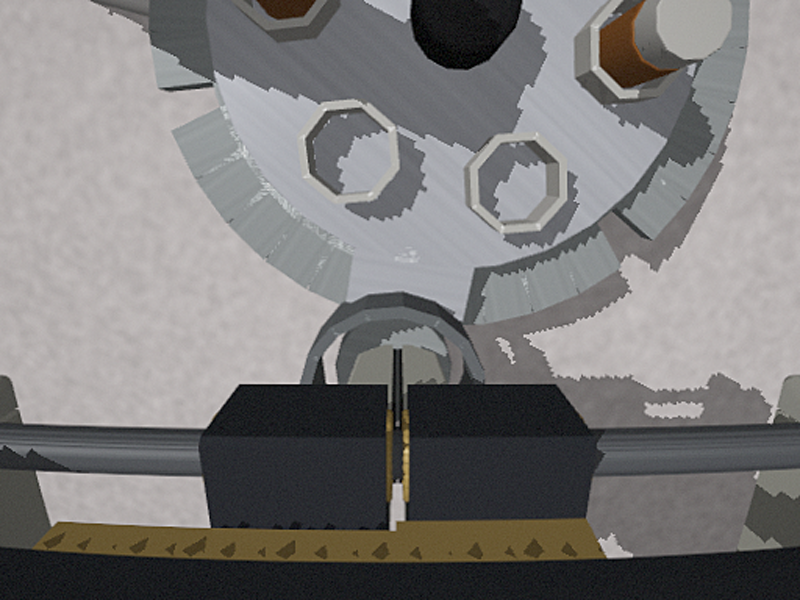

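The wrist view at about 55° shows the empty sockets centred at (350,151) and (516,182). Ring notches are at about (168,110) and (640,250), with the collar centre near (392,370). The well sits on the bisector of the two empty sockets, so I can take the table angle from their chord and compare it with the earlier views.

```bash
python3 - <<'E'
from h import *
c=np.load("w3.npy",allow_pickle=True).item(); k=.64
def out(c,l,r,name):
    a,b=plane(c,l[0]*k,l[1]*k,.076)[:2],plane(c,r[0]*k,r[1]*k,.076)[:2]
    t=b-a; n=np.array([-t[1],t[0]])/np.hypot(*t); m=(a+b)/2
    # l is clockwise-ahead; axis on the side towards hub
    ax=m+n*.0476; 
    print(name,"chord",np.hypot(*t).round(4),"axis",ax.round(4),"well ang",np.degrees(np.arctan2(-n[1],-n[0])).round(2))
    return ax
ax=out(c,(350,151),(516,182),"w3")
c1=dict(c); Rt=R.from_quat([.981,.192,0,0]).as_matrix()
T=np.array(c["tool_from_camera"])
def posed(p,q):
    d=dict(c); M=rot(q); d["P"]=M@T[:3,3]+p; d["A"]=M@T[:3,:3]; return d
w1=posed([.5698,-.1261,.2322],[0,.9816,.1908,0]); out(w1,(278,205),(336,147),"w1")
w2=posed([.579,-.1137,.1098],[-.001,.982,.190,-.003]); out(w2,(219,250.5),(313,155),"w2")
for n,p in(("L lower",(172,130)),("L up",(157,90)),("R up",(652,240)),("R lo",(630,262))):
    q=plane(c,p[0]*k,p[1]*k,.05)[:2]-ax; print(n,np.hypot(*q).round(4),np.degrees(np.arctan2(q[1],q[0])).round(2))
E
```

```text
w3 chord 0.0533 axis [0.634  0.0035] well ang -168.11
w1 chord 0.0536 axis [ 0.6347 -0.0016] well ang -115.27
w2 chord 0.0547 axis [0.6374 0.0016] well ang -115.47
L lower 0.1076 129.68
L up 0.1084 121.89
R up 0.1082 -110.67
R lo 0.1091 -116.85
```

Emit:
carry_out(increments=[[0.003, -0.013, 0, 0, 0, 0, 0], [0.003, -0.013, 0, 0, 0, 0, 0], [0, 0, 0, 0, 0, 0, 0], [0, 0, 0, 0, 0, 0, 0]])

```text
t: 5.95
ee_pos: [0.5108, -0.0113, 0.0748]
eef_rot: [0.0, 0.982, 0.191, 0.001]
wrist_force: [-0.6, 0.3, 7.1]
finger_gap: 0.004
grasp_force: 3.5
```

```bash
python3 - <<'E'
from h import *
s=manip.read_state(); print(s["t"],s["ee_pos"].round(4),s["wrist_force"].round(2))
w=cam("wrist"); np.save("w4.npy",w,allow_pickle=True)
cv2.imwrite("pics/w4.png",cv2.resize(w["frame"][:260,:,::-1],(800,406),interpolation=cv2.INTER_CUBIC))
E
```

```text
5.95 [ 0.5108 -0.0113  0.0748] [-0.56  0.28  7.1 ]
```

View pics/w4.png

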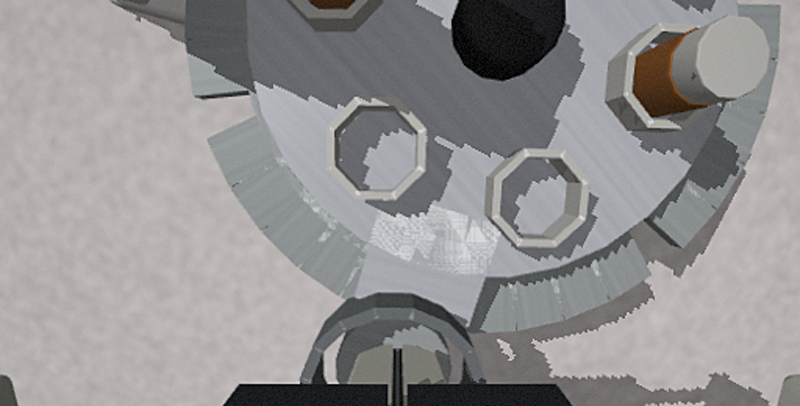

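The sockets are now at (377,149) and (537,198). The ring notch corners are at (207,141)/(191,97) on the left and (684,247)/(651,272) on the right.

```bash
python3 - <<'E'
from h import *
c=np.load("w4.npy",allow_pickle=True).item(); k=.64
a,b=[plane(c,p[0]*k,p[1]*k,.076)[:2] for p in((377,149),(536.5,198))]
t=b-a;n=np.array([-t[1],t[0]])/np.hypot(*t);ax=(a+b)/2+n*.0476
print(ax.round(4),np.hypot(*t),np.degrees(np.arctan2(-n[1],-n[0])))
for p in((207,141),(191,97),(684,247),(651,272)):
    q=plane(c,p[0]*k,p[1]*k,.05)[:2]-ax; print(np.hypot(*q).round(4),np.degrees(np.arctan2(q[1],q[0])).round(2))
E
```

```text
[0.6337 0.0037] 0.05310931556564932 -174.28704295637624
0.1078 130.1
0.1085 121.55
0.1085 -110.05
0.1073 -118.46
```

The socket bisector is at −174.3° and the notch centre at −174.2°, so they line up. I'm letting go straight up.

Emit:
carry_out(increments=[[0, 0, -0.01, 0, 0, 0, 0], [0, 0, -0.01, 0, 0, 0, 0], [0, 0, -0.008, 0, 0, 0, 0], [0, 0, 0, 0, 0, 0, 0], [0, 0, 0, 0, 0, 0, 0]])

```text
t: 6.5
ee_pos: [0.5102, -0.0115, 0.0878]
eef_rot: [0.0, 0.982, 0.191, 0.0]
wrist_force: [2.2, 0.1, 4.0]
finger_gap: 0.006
grasp_force: 2.0
```

There is still 4 N on the tip at nearly full height, so the plunger has followed it up into the notch. Lifting clear and checking.

Emit:
carry_out(increments=[[0, 0, -0.02, 0, 0, 0, 0], [0, 0, -0.05, 0, 0, 0, 0], [0, 0, -0.08, 0, 0, 0, 0], [0, 0, -0.08, 0, 0, 0, 0], [0, 0, -0.06, 0, 0, 0, 0]])

```text
t: 7.0
ee_pos: [0.5097, -0.0115, 0.2352]
eef_rot: [0.0, 0.982, 0.191, 0.0]
wrist_force: [0.3, -0.1, -0.0]
finger_gap: 0.008
grasp_force: 0.0
```

Emit:
carry_out(increments=[[-0.06, 0, 0, 0, 0, 0, 0], [-0.06, 0, 0, 0, 0, 0, 0], [0, 0, 0, 0, 0, 0, 0], [0, 0, 0, 0, 0, 0, 0], [0, 0, 0, 0, 0, 0, 0]])

```text
t: 7.5
ee_pos: [0.4545, -0.0337, 0.2327]
eef_rot: [-0.0, 0.982, 0.191, -0.0]
wrist_force: [-0.4, 0.4, -0.6]
finger_gap: 0.004
grasp_force: 0.0
```

```bash
python3 - <<'E'
from h import *
s=manip.read_state(); print(s["t"],s["ee_pos"].round(4),s["wrist_force"].round(2))
w=cam("wrist"); c=cam("scene"); np.save("w5.npy",w,allow_pickle=True)
o=c["frame"][150:280,150:310,::-1]
cv2.imwrite("pics/end.png",np.hstack([cv2.resize(o,(300,244),interpolation=cv2.INTER_CUBIC),cv2.resize(w["frame"][:250,:,::-1],(500,244),interpolation=cv2.INTER_AREA)]))
E
```

```text
7.5 [ 0.4545 -0.0337  0.2327] [-0.35  0.44 -0.58]
```

View pics/end.png

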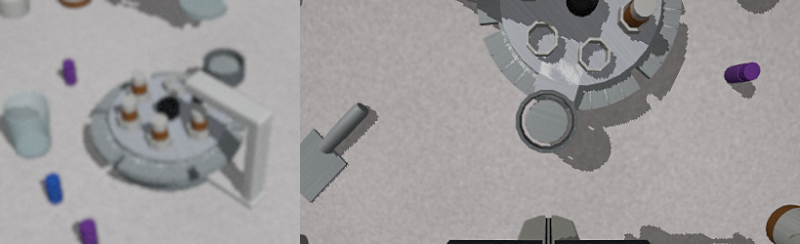

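The end views show the well one notch clockwise, the cap up near the rim, and all four vials seated with the next one under the reader. The bystanders look untouched, and the arm is clear.

```bash
python3 -c "
from bench import manip; print(manip.hand_in())"
```

```text
the job is handed in; nothing more can be done
None
```

The job is handed in: the table went one notch clockwise, the plunger sprang up in that notch, and vial_b is under the reader. The other vials are still in their sockets, the arm is clear, and it took about 7.5 s.

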